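# Set the sprung leg of a reading riser to its mark and lock its cam lever

## Robot

A 6-joint arm with a two-finger parallel gripper is mounted at the origin on the work surface. World frame = base frame: x ahead of the robot, y to its left, z up, the work surface at z = 0. Lengths are in m, angles in degrees, forces in N, time in s.
With the tool pointing down it reaches from about 0.3 to 0.75 m from the base axis. Payload 8.5 kg.
Tool frame: the origin (TCP) lies between the finger pads; the fingertips stand env.finger_overhang ahead of it and the grasp point (between the pads) lies 2 mm behind it (env.finger_overhang is the distance from the TCP to the fingertips, in m); z points along the fingers, y is the line along which they close (so a half turn about z gives the same grasp; the last joint's range is limited). The gripper opens to 85 mm and grips with 20 to 120 N. Pads are 22 mm wide; open, the fingers measure 114 mm over their backs; the gripper's body (76 mm by 85 mm) begins 54 mm behind the grasp point. The pads swing forward as they close: fully open they stand 13 mm farther back than shut.
Start: joints at [62.664, 21.807, 74.336, -0, 83.858, -12.336], TCP at [0.142, 0.531, 0.248] pointing down, gripper open.
Joint ranges: [-178.18, 178.18], [-50.72, 133.34], [12.68, 142.11], [-81.47, 261.47], [9.98, 163.14], [-165.26, 165.26]. Speed limits (degrees/s): [136.94, 136.94, 180, 180, 180, 180].

## Interface

Orientations are given as a 3x3 rotation matrix whose columns are the frame's x, y, z axes.
In Python, from rig import env gives the robot as it stands. The module is installed in compiled form; this text tells all that it offers.
- The arm moves only by the tool jog_arm, never from a script. Its arguments are lists of equal length, an entry for each row: "hand": the finger opening in m, from 0 to 0.0854; "travel": the shift along the world's x, y, z in m, a list of three; "yaw": the turn about the world's z in rad. A call has exactly 5 rows; each row shifts and turns the commanded pose from where the row before left it; what a row does not reach is not made up. A row lasts 1/8 s, in which the tool goes at most 62.5 mm and 10.7 degrees, less where a joint would pass 70% of its speed; a pose out of reach is approached as far as the arm can. A call is refused whole if a number of a shift passes 0.0625 or a number of a turn 0.188, either way. A call with a gripper value outside its range is refused whole. The fingers move at their own pace and stop on an object; "grip_force" is the grip in N (left out, the last holds). Time passes only in rows, so rows that do not move let the fingers close, or fill a call up. It gives the time, the measured TCP pose, the force, the opening and the grip force at its end, in the units of the state.
- env.observe(): the state, without advancing time (a new reading comes with each control period).
- env.get_image(name): name is "scene" or "top" or "wrist"; returns the picture (384x512x3 uint8, red, green, blue); there is no depth.
- env.calibration(name): a dict with "fx", "fy", "cx", "cy" (pixels), "position" and "rotation" of the camera in the world; the wrist camera has in their place "hand_eye" (4x4, takes a point from camera to tool coordinates, whose origin is the TCP and whose axes are the flange's). Camera axes: x right, y down, z forward; pixel columns grow to the right and rows downward; lengths in m; the calibration is good to about 2 mm. The wrist camera is an equidistant fisheye: a pixel r from the principal point sees the ray r / f radians off the axis. A picture is of the moment at which its call begins: read the wrist's pose just before it. calibration takes no time and is no camera call.
- env.close_job(): hands the job in; it is judged then, once.
The state is a dict: "time_s": time; "q": joint angles; "qvel": joint speeds; "joint_efforts": joint torques, N m; "position": TCP position; "tool_rot": TCP orientation; "ft_force": force on the tool from outside, world axes, zero at the start; "wrist_torque": the same for the moment, N m; "grip_width": finger opening in m; "gripper_force": force on a finger pad.
Only numpy, scipy, OpenCV 4.12 (cv2) and the standard library are available. Lean on these libraries where they do the work, as an engineer would, in place of code of your own. Each camera call takes 0.05 s, during which the arm holds its last target. There are 200 camera calls.

## Task

The reading riser lies upside down with its four telescopic legs pointing up; three are set and locked, but one is unlocked and sprung out too long. Grip that leg and push it in until the lower edge of its red ring is level with the top of its cam ring, and only then, still gripping it at the mark, turn your hand clockwise (seen from above) about the leg so that a finger swings the orange cam lever round to its closed stop. Finish holding the leg at its mark with the lever closed (let go and the spring pushes it out again), and leave the other things on the cabinet where they are.

Things in the scene. Friction and masses are not known exactly. Their poses are not given: they have to be found in the camera images.
- collar_top (a point): Fixed point on the upright axis of the unlocked leg, at the top face of its black cam ring (40 mm diameter), 127 mm above the cabinet top. The other three legs are alike, at least 170 mm away (axis to axis), and end 50 mm above their own cam rings. The riser does not move.
- leg_top (a point): Centre of the top end of the unlocked leg, an upright round aluminium tube of 22 mm diameter with a flush black rubber tip. It stands 110 mm above collar_top at the start, 50 mm above it at the mark. The tube turns freely about its own axis, so a hand that grips it can turn about it.
- leg_ring (a point): Point on the leg's axis at the lower edge of its red ring (4 mm wide), 50 mm below leg_top; at the mark it coincides with collar_top. To reach the lever's fin later, grip the leg from above just over this point, fingertips about 5 mm higher: at the mark they are then just over the cam ring, level with the fin, with 45 mm of leg between the fingers.
- leg (a joint): How far the unlocked leg is pushed in, m: 0 = fully out (start), 0.060 = at its mark, 0.085 = inner stop. A spring pushes it out with about 4 to 5 N all the way, with the lever closed too: the hand must keep holding it.
- lever_fin (a point): Centre of the upright orange fin of the unlocked leg's cam lever, 33 mm from the leg's axis, 13 mm above collar_top. The fin is a radial wall 6 mm thick, from 16 to 50 mm off the axis and up to 28 mm above collar_top, on a 13 mm wide arm that reaches out to 52 mm with its top level with collar_top. It turns about the leg's axis.
- lever (a joint): Angle of that cam lever about the leg's axis, rad: 0 = fully open, 0.80 = closed against its stop; grows clockwise seen from above. Starts between 0 and 0.12. A white index block on the collar below shows the closed direction. It stays where it is left and takes about 0.07 N m to move (4 N at the fin's inner part).
- bowl: Bystander: teak bowl with keys, 156 mm across, 48 mm high; origin under its centre.
- magnifier: Bystander: steel magnifying glass lying flat, lens 92 mm across, handle 110 mm along its own -x; origin under the lens centre.
- vase: Bystander: empty blue ceramic vase, 124 mm across, 200 mm high; origin under its centre, z axis up.
- spectacle_case: Bystander: blue spectacle case, 155 x 58 x 34 mm, long along its own x; origin under its centre.

How it is judged:
By the outcome, as a careful person would: the job done as asked, in the order asked, and still so for the second after the job is handed in, while the arm keeps its last pose, push and grip.
It also fails if it takes over 48 s, if anything falls off the work surface, if the arm or the gripper's body presses on something with over 40 N, if the wrist force passes 120 N, or if a joint passes its speed limit or range.

## Working session

There is one attempt and no reset: what is moved stays moved. The work goes in short steps, Python scripts to look and compute and a tool call to move; the robot and the scene stay as the last step left them, time stands still between calls to the robot, and variables do not carry over. Pictures are saved under pics/ and viewed, at most 10 in all, crops included, and the job is handed in when it is done.

Besides the shell and the picture viewer there is one more tool, called after "Call:" by a JSON object that holds its "fn" and its "kwargs", one argument or row to a line. jog_arm: Moves the arm, as the interface text tells. Its arguments: {"type":"object","properties":{"hand":{"type":"array"},"travel":{"type":"array"},"yaw":{"type":"array"},"grip_force":{"type":"number"}},"required":["hand","travel","yaw"]}

```bash
mkdir -p pics
python3 - <<'E'
from rig import env
import cv2,numpy as np
o=env.observe();print(o['time_s'],o['position'],o['tool_rot'],o['grip_width'],env.finger_overhang)
ims=[]
for n in("scene","top"):
    im=env.get_image(n);cv2.imwrite(f'pics/{n}0.png',im[:,:,::-1]);c=env.calibration(n);print(n,c)
print(env.calibration('wrist'))
E
```

```text
0.0 [0.14222094 0.53101832 0.24772734] [[-9.65930021e-01  2.58802522e-01 -6.69677122e-04]
 [ 2.58803192e-01  9.65929244e-01 -1.26644874e-03]
 [ 3.19100587e-04 -1.39661544e-03 -9.99998974e-01]] 0.08561160808922305 0.017
scene {'fx': 383.2742210223591, 'fy': 383.2742210223591, 'cx': 253.98414641050954, 'cy': 201.30312678519437, 'position': array([1.42053517, 0.44377229, 0.91670346]), 'rotation': array([[-0.45994357,  0.53643854, -0.70759141],
       [ 0.88760491,  0.29991453, -0.34958375],
       [ 0.02468675, -0.78885041, -0.61408924]])}
top {'fx': 479.2959454514804, 'fy': 479.2959454514804, 'cx': 258.35481014450306, 'cy': 186.0262746041074, 'position': array([ 2.36993175e-01, -1.19174419e-03,  1.88367239e+00]), 'rotation': array([[ 0.01489837, -0.9866475 ,  0.16218741],
       [-0.99988805, -0.01492654,  0.00104487],
       [ 0.00138998, -0.16218482, -0.98675942]])}
{'fx': 297.3186396354542, 'fy': 297.3186396354542, 'cx': 256.9849908881472, 'cy': 189.2721853573947, 'hand_eye': array([[-2.58669583e-04, -9.53267496e-01, -3.02127479e-01,
         7.74617591e-02],
       [ 9.99999897e-01, -1.33920133e-04, -4.33617781e-04,
        -7.38184312e-04],
       [ 3.72892785e-04, -3.02127560e-01,  9.53267433e-01,
        -1.25552962e-01],
       [ 0.00000000e+00,  0.00000000e+00,  0.00000000e+00,
         1.00000000e+00]])}
```

View pics/scene0.png

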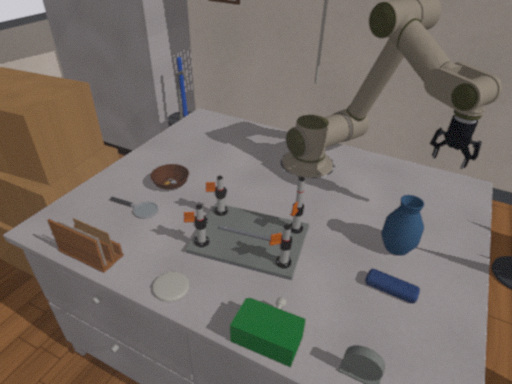

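View pics/top0.png

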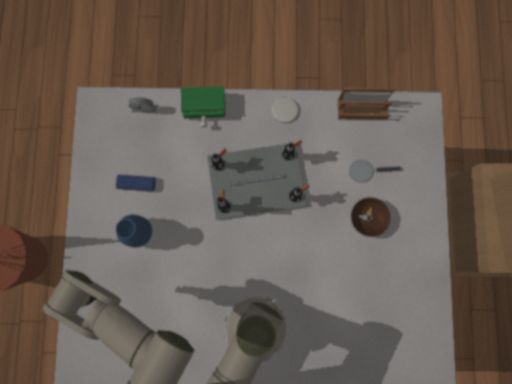

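The scene view shows the long leg at about (300,180–230), with its lever at (295,209). In the top view it is the lower-left leg at about (223,204). I'll enlarge both.

```bash
cat > h.py <<'E'
import numpy as np,cv2
from rig import env
def ray(n,u,v):
    c=env.calibration(n);d=c['rotation']@np.array([(u-c['cx'])/c['fx'],(v-c['cy'])/c['fy'],1]);return c['position'],d
def onz(n,u,v,z):
    p,d=ray(n,u,v);return p+d*(z-p[2])/d[2]
def proj(n,P):
    c=env.calibration(n);q=c['rotation'].T@(np.asarray(P)-c['position']);return q[0]/q[2]*c['fx']+c['cx'],q[1]/q[2]*c['fy']+c['cy']
def wpose(o,R=None):
    H=env.calibration('wrist')['hand_eye'];return o['position']+o['tool_rot']@H[:3,3],o['tool_rot']@H[:3,:3]
def wonz(o,u,v,z):
    c=env.calibration('wrist');p,R=wpose(o);a=np.array([u-c['cx'],v-c['cy']])/c['fx'];t=np.hypot(*a)
    d=R@np.array([*(a/t*np.sin(t)),np.cos(t)]);return p+d*(z-p[2])/d[2]
def wproj(o,P):
    c=env.calibration('wrist');p,R=wpose(o);q=R.T@(np.asarray(P)-p);t=np.arctan2(np.hypot(q[0],q[1]),q[2]);e=q[:2]/np.hypot(q[0],q[1])
    return e*t*c['fx']+[c['cx'],c['cy']]
E
python3 - <<'E'
from h import *
a=cv2.imread('pics/scene0.png')[165:245,260:340];b=cv2.imread('pics/top0.png')[170:220,195:245]
r=lambda i:cv2.resize(i,(400,400),interpolation=cv2.INTER_CUBIC)
cv2.imwrite('pics/c1.png',np.hstack([r(a),r(b)]))
for z in(.127,.237):print(z,onz('scene',302,180,.237),onz('top',223,205,z))
E
```

```text
0.127 [0.46773081 0.13809947 0.237     ] [0.45281035 0.13005217 0.127     ]
0.237 [0.46773081 0.13809947 0.237     ] [0.43929623 0.12183388 0.237     ]
```

View pics/c1.png

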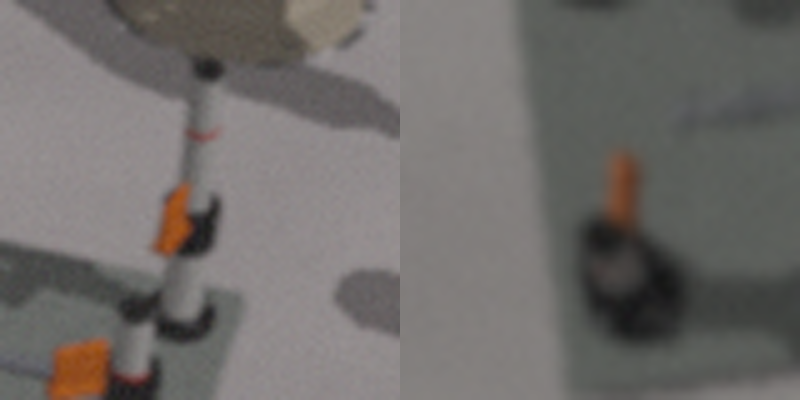

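The tip is at scene (301.5,177.5) and top (221,198). The fin's outer end is at top (222.8,188.8), so the fin points roughly along +x.

Run:
```python
from h import *
print(onz('scene',301.5,177.8,.237),onz('top',221,198.1,.237))
print('fin outer',onz('top',222.8,189.2,.155))
im=env.get_image('top')[:,:,::-1]
hsv=cv2.cvtColor(np.ascontiguousarray(im),cv2.COLOR_BGR2HSV)
m=cv2.inRange(hsv,(3,150,90),(20,255,255))
n,l,s,c=cv2.connectedComponentsWithStats(m[170:220,190:250]);print(s,c+[190,170])
for P in [(.455,.13,.127),(.455,.13,.237)]:print(proj('top',P),proj('scene',P))
```

```text
[0.45712269 0.13217859 0.237     ] [0.46327108 0.12941327 0.237     ]
fin outer [0.50742008 0.13025015 0.155     ]
[[   0    0   60   50 2994]
 [  33   21    1    2    2]
 [  32   24    2    3    4]] [[219.49398798 194.50167001]
 [223.         191.5       ]
 [222.25       194.75      ]]
(np.float64(223.03006920312484), np.float64(204.41102665740186)) (np.float64(297.80236811439266), np.float64(204.5732814764972))
(np.float64(220.76491056785193), np.float64(200.4629466017144)) (np.float64(301.1079406748331), np.float64(177.27644229427943))
```

Call:
{"fn": "jog_arm", "kwargs": {
  "hand": [0.085, 0.085, 0.085, 0.085, 0.085],
  "travel": [
    [0, 0, 0.055],
    [0.025, -0.035, 0.01],
    [0.035, -0.045, 0],
    [0.035, -0.045, 0],
    [0.035, -0.045, 0]
  ],
  "yaw": [0, 0, 0, 0, 0]
}}

```text
time_s: 0.78
position: [0.273, 0.3597, 0.3132]
tool_rot: [[-0.966, 0.258, -0.0], [0.258, 0.966, -0.0], [-0.0, -0.0, -1.0]]
ft_force: [0.8, 1.5, -0.5]
grip_width: 0.0848
gripper_force: 0.0
```

Call:
{"fn": "jog_arm", "kwargs": {
  "hand": [0.085, 0.085, 0.085, 0.085, 0.085],
  "travel": [
    [0.035, -0.045, 0],
    [0.035, -0.045, 0],
    [0.035, -0.045, 0],
    [0.035, -0.045, 0],
    [0.03, -0.035, 0]
  ],
  "yaw": [0, 0, 0, 0, 0]
}}

```text
time_s: 1.4
position: [0.4433, 0.1443, 0.3132]
tool_rot: [[-0.966, 0.26, -0.0], [0.26, 0.966, -0.0], [0.0, -0.0, -1.0]]
ft_force: [-0.0, -0.5, -0.3]
grip_width: 0.085
gripper_force: 0.0
```

Call:
{"fn": "jog_arm", "kwargs": {
  "hand": [0.085, 0.085, 0.085, 0.085, 0.085],
  "travel": [
    [0.017, -0.015, 0],
    [0, 0, 0],
    [0, 0, 0],
    [0, 0, 0],
    [0, 0, 0]
  ],
  "yaw": [0, 0, 0, 0, 0]
}}

```text
time_s: 2.02
position: [0.4589, 0.1319, 0.3135]
tool_rot: [[-0.966, 0.258, 0.0], [0.258, 0.966, 0.0], [-0.0, 0.0, -1.0]]
ft_force: [-0.2, 0.8, -0.0]
grip_width: 0.0848
gripper_force: 0.0
```

Run:
```python
from h import *
o=env.observe();print(o['time_s'],o['position'],np.degrees(np.arctan2(o['tool_rot'][1,1],o['tool_rot'][0,1])),o['q'],o['ft_force'])
im=env.get_image('wrist');cv2.imwrite('pics/w1.png',im[:,:,::-1])
for z in(.127,.187,.237):print(wproj(o,(.459,.131,z)))
```

```text
2.025 [0.45889082 0.13189788 0.313508  ] 75.07099879573256 [ 1.78960176e+00  1.19789318e+01  7.77755933e+01  6.38606664e-04
  9.02283611e+01 -7.32813936e+01] [-0.23671271  0.83786941 -0.03178407]
[257.00077622 170.61349392]
[256.98546617 186.9891625 ]
[256.96651497 207.26438648]
```

View pics/w1.png

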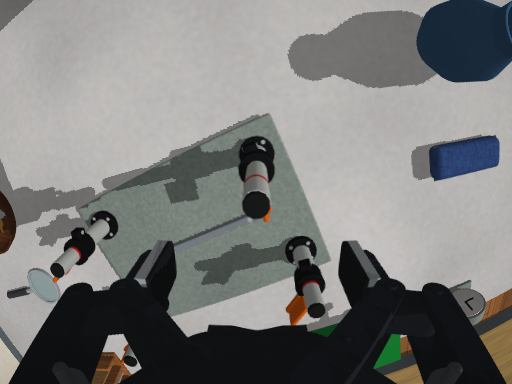

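The wrist view shows the tip at (256,206), against a predicted (257,207), so the leg is at (0.459, 0.131) to within 1 mm. The fin is seen at (266,217) pointing to +x. Next I descend and grip.

Call:
{"fn": "jog_arm", "kwargs": {
  "hand": [0.085, 0.085, 0.085, 0.085, 0.085],
  "travel": [
    [0, -0.001, -0.025],
    [0, 0, -0.035],
    [0, 0, -0.03],
    [0, 0, -0.0145],
    [0, 0, 0]
  ],
  "yaw": [0, 0, 0, 0, 0]
}}

```text
time_s: 2.7
position: [0.4589, 0.1304, 0.2082]
tool_rot: [[-0.966, 0.259, -0.002], [0.259, 0.966, -0.0], [0.002, -0.001, -1.0]]
ft_force: [-0.5, 1.0, -0.5]
grip_width: 0.0856
gripper_force: 0.0
```

Call:
{"fn": "jog_arm", "kwargs": {
  "hand": [0.06, 0.04, 0.03, 0.015, 0.01],
  "travel": [
    [0, 0, 0],
    [0, 0, 0],
    [0, 0, 0],
    [0, 0, 0],
    [0, 0, 0]
  ],
  "yaw": [0, 0, 0, 0, 0],
  "grip_force": 60
}}

```text
time_s: 3.32
position: [0.4595, 0.1304, 0.2092]
tool_rot: [[-0.966, 0.259, 0.001], [0.259, 0.966, 0.0], [-0.001, 0.001, -1.0]]
ft_force: [-0.7, 1.2, 4.1]
grip_width: 0.0203
gripper_force: 58.4
```

Call:
{"fn": "jog_arm", "kwargs": {
  "hand": [0.01, 0.01, 0.01, 0.01, 0.01],
  "travel": [
    [0, 0, 0],
    [0, 0, 0],
    [0, 0, 0],
    [0, 0, 0],
    [0, 0, 0]
  ],
  "yaw": [0, 0, 0, 0, 0]
}}

```text
time_s: 3.95
position: [0.4595, 0.1303, 0.2089]
tool_rot: [[-0.966, 0.259, 0.0], [0.259, 0.966, 0.0], [-0.0, 0.0, -1.0]]
ft_force: [0.4, 3.5, 4.1]
grip_width: 0.0205
gripper_force: 58.6
```

Run:
```python
from h import *
o=env.observe();print(o['time_s'],o['position'],o['ft_force'],o['wrist_torque'],o['grip_width'],o['gripper_force'])
w=env.get_image('wrist')[:,:,::-1];s=env.get_image('scene')[:,:,::-1]
cv2.imwrite('pics/w2.png',w);cv2.imwrite('pics/s2.png',s)
cv2.imwrite('pics/c2.png',np.hstack([cv2.resize(w[90:330,140:380],(400,400),interpolation=2),cv2.resize(s[165:245,260:340],(400,400),interpolation=2)]))
```

```text
3.95 [0.45946934 0.13034632 0.20887666] [0.44638921 3.45175489 4.05890595] [ 0.70243243 -0.24721955  0.01803645] 0.02052725104520243 58.59205392189324
```

View pics/c2.png

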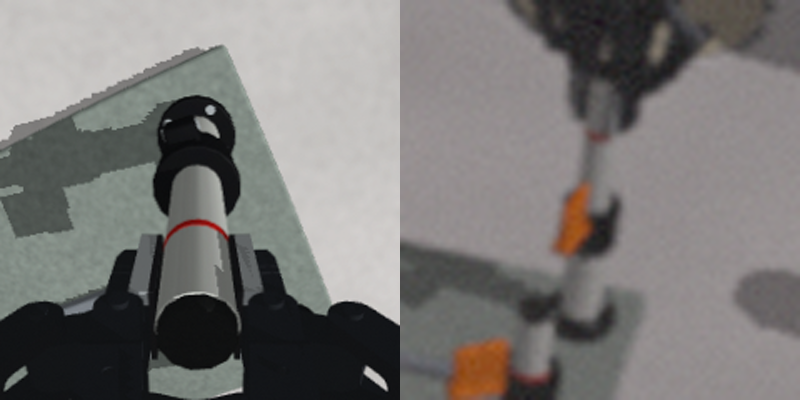

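The leg is gripped between the pads with the red ring just below the fingertips (wrist crop (197,228)). The 4 N upward force suggests closing dragged the leg in a little, so I'll measure the ring height.

```bash
cat >> h.py <<'E'
from scipy.optimize import brentq
def ringz(o,im):
    "z of red ring's upper-row (lower) and lower-row (upper) edge on the near face of the tube, axis at the TCP"
    h=cv2.cvtColor(np.ascontiguousarray(im),cv2.COLOR_BGR2HSV)
    m=cv2.inRange(h,(0,130,60),(4,255,255))|cv2.inRange(h,(172,130,60),(180,255,255))
    m[:, :247]=0;m[:,268:]=0;m[:120]=0;m[300:]=0
    A=o['position'][:2]+.011*o['tool_rot'][:2,0]
    rows=np.where(m[:,254:261].sum(1)>255*3)[0];print('rows',rows)
    f=lambda r:brentq(lambda z:wproj(o,(*A,z))[1]-r,.05,.26)
    return f(rows.min()-.5),f(rows.max()+.5)
E
python3 - <<'E'
from h import *
o=env.observe();print(ringz(o,cv2.imread('pics/w2.png')))
A=o['position'][:2]
for z in(.237,.233,.229):print(z,wproj(o,(*A,z)))
E
```

```text
rows [222 223 224]
(0.18372788429524609, 0.18775194448153967)
0.237 [258.94929039 297.74588388]
0.233 [258.89652995 291.94406824]
0.229 [258.84610073 286.42409824]
```

Call:
{"fn": "jog_arm", "kwargs": {
  "hand": [0.01, 0.01, 0.01, 0.01, 0.01],
  "travel": [
    [0, 0, -0.01],
    [0, 0, -0.015],
    [0, 0, -0.015],
    [0, 0, -0.01],
    [0, 0, -0.005]
  ],
  "yaw": [0, 0, 0, 0, 0]
}}

```text
time_s: 4.68
position: [0.4595, 0.1303, 0.1536]
tool_rot: [[-0.966, 0.259, 0.0], [0.259, 0.966, 0.0], [-0.0, 0.0, -1.0]]
ft_force: [0.0, 3.9, 5.5]
grip_width: 0.0207
gripper_force: 58.7
```

Call:
{"fn": "jog_arm", "kwargs": {
  "hand": [0.01, 0.01, 0.01, 0.01, 0.01],
  "travel": [
    [0, 0, 0],
    [0, 0, 0],
    [0, 0, 0],
    [0, 0, 0],
    [0, 0, 0]
  ],
  "yaw": [0, 0, 0, 0, 0]
}}

```text
time_s: 5.3
position: [0.4594, 0.1303, 0.154]
tool_rot: [[-0.966, 0.259, 0.0], [0.259, 0.966, 0.0], [-0.0, 0.0, -1.0]]
ft_force: [1.7, 2.4, 5.0]
grip_width: 0.0205
gripper_force: 58.6
```

Run:
```python
from h import *
o=env.observe();print(o['time_s'],o['position'],o['ft_force'],o['grip_width'],o['q'])
w=env.get_image('wrist')[:,:,::-1];cv2.imwrite('pics/w3.png',w)
print(ringz(o,w))
cv2.imwrite('pics/c3.png',cv2.resize(w[150:310,170:350],(720,640),interpolation=2)[:600])
```

```text
5.3 [0.45944357 0.13027235 0.15404117] [1.74619882 2.39027374 5.02337482] 0.02045254312573031 [ 1.58477923e+00  2.03000248e+01  9.42203933e+01  4.22005704e-03
  6.54520543e+01 -7.34162899e+01]
rows [222 223 224]
(0.12889896239732207, 0.13292167645053782)
```

View pics/c3.png

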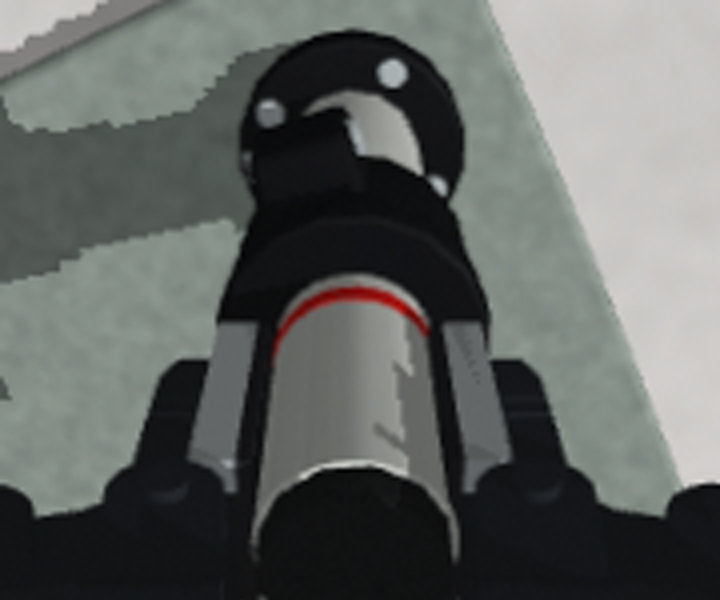

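The ring sits at crop (350,295), with a thin sliver of aluminium still showing between it and the black cam ring (crop y 275–288). I'll gauge that sliver with subpixel precision.

Run:
```python
from h import *
w=cv2.imread('pics/w3.png').astype(float)
print(np.c_[np.arange(212,232),w[212:232,255:260].mean(1).round()].astype(int).tolist())
o=env.observe();A=o['position'][:2]+.011*o['tool_rot'][:2,0]
for z in(.125,.127,.129,.131,.133):print(z,wproj(o,(*A,z)))
# collar near edge (r=20)
B=o['position'][:2]+.02*o['tool_rot'][:2,0];print('collar edge',wproj(o,(*B,.127)))
print(np.c_[np.arange(195,215),w[195:215,255:260].mean(1).round()].astype(int).tolist())
```

```text
[[212, 21, 19, 19], [213, 21, 18, 18], [214, 21, 19, 18], [215, 21, 19, 17], [216, 21, 19, 18], [217, 21, 19, 17], [218, 59, 61, 59], [219, 106, 111, 108], [220, 106, 110, 110], [221, 82, 85, 116], [222, 12, 14, 118], [223, 13, 14, 119], [224, 37, 40, 133], [225, 85, 89, 139], [226, 112, 116, 114], [227, 113, 116, 114], [228, 112, 116, 114], [229, 112, 116, 114], [230, 113, 116, 114], [231, 112, 116, 114]]
0.125 [258.41317255 218.70356772]
0.127 [258.42855133 220.11580279]
0.129 [258.44425541 221.55949344]
0.131 [258.46029442 223.03563204]
0.133 [258.47667834 224.54524966]
collar edge [258.45237845 205.06661163]
[[195, 22, 20, 20], [196, 19, 17, 16], [197, 17, 15, 14], [198, 13, 11, 11], [199, 13, 12, 11], [200, 13, 12, 11], [201, 14, 13, 12], [202, 14, 12, 11], [203, 15, 14, 13], [204, 21, 20, 19], [205, 25, 24, 23], [206, 22, 20, 20], [207, 22, 19, 18], [208, 21, 19, 18], [209, 21, 19, 18], [210, 21, 19, 18], [211, 21, 19, 18], [212, 21, 19, 19], [213, 21, 18, 18], [214, 21, 19, 18]]
```

Run:
```python
from h import *
w=cv2.imread('pics/w1.png').astype(float)
o=env.observe();R=o['tool_rot'];A=np.array([.4595,.1303])
o1=dict(position=np.array([.45889,.1319,.31351]),tool_rot=R)
for n,b,r in((160,195,range(254,261)),(140,165,range(254,261))):
    pass
print(np.c_[np.arange(130,190),w[130:190,254:260].mean(1).round()].astype(int).tolist())
for t,r,z in(('ring lo',.011,.187),('ring hi',.011,.191),('collar tube',.011,.127),('collar edge',.02,.127),('tip near',.011,.237)):
    print(t,wproj(o1,(*(A+r*R[:2,0]),z)))
```

```text
[[130, 122, 128, 119], [131, 122, 128, 119], [132, 122, 129, 120], [133, 123, 129, 120], [134, 123, 130, 120], [135, 103, 108, 101], [136, 50, 52, 48], [137, 20, 19, 18], [138, 22, 20, 20], [139, 22, 20, 19], [140, 22, 19, 19], [141, 21, 20, 18], [142, 30, 28, 27], [143, 43, 41, 40], [144, 53, 52, 49], [145, 74, 74, 72], [146, 78, 78, 76], [147, 61, 62, 60], [148, 53, 53, 52], [149, 20, 19, 18], [150, 17, 16, 15], [151, 13, 12, 11], [152, 13, 11, 10], [153, 22, 21, 20], [154, 21, 18, 19], [155, 21, 19, 19], [156, 21, 19, 18], [157, 22, 19, 18], [158, 21, 18, 18], [159, 21, 18, 18], [160, 40, 41, 40], [161, 102, 106, 103], [162, 109, 113, 111], [163, 109, 114, 111], [164, 109, 114, 111], [165, 109, 113, 111], [166, 109, 113, 111], [167, 110, 113, 111], [168, 109, 113, 111], [169, 110, 113, 112], [170, 110, 113, 112], [171, 110, 113, 111], [172, 110, 113, 111], [173, 106, 110, 111], [174, 80, 84, 111], [175, 32, 34, 118], [176, 80, 84, 129], [177, 110, 114, 111], [178, 110, 114, 111], [179, 110, 114, 111], [180, 110, 114, 111], [181, 110, 114, 111], [182, 110, 114, 112], [183, 110, 114, 111], [184, 110, 114, 111], [185, 110, 114, 111], [186, 110, 114, 111], [187, 110, 114, 112], [188, 110, 114, 111], [189, 120, 124, 121]]
ring lo [256.34209237 175.7068413 ]
ring hi [256.33169686 176.9042139 ]
collar tube [256.4683466  161.23960341]
collar edge [256.46275643 153.0004845 ]
tip near [256.18606056 193.77959358]
```

Cross-checking against the first wrist view, where the ring height is known, the sliver is about 4 mm. The absolute reading has a calibration bias of about 2 mm.

Call:
{"fn": "jog_arm", "kwargs": {
  "hand": [0.01, 0.01, 0.01, 0.01, 0.01],
  "travel": [
    [0, 0, -0.004],
    [0, 0, 0],
    [0, 0, 0],
    [0, 0, 0],
    [0, 0, 0]
  ],
  "yaw": [0, 0, 0, 0, 0]
}}

```text
time_s: 5.98
position: [0.4594, 0.1303, 0.1499]
tool_rot: [[-0.966, 0.259, 0.0], [0.259, 0.966, 0.0], [-0.0, 0.0, -1.0]]
ft_force: [1.6, 4.6, 4.9]
grip_width: 0.021
gripper_force: 58.7
```

Run:
```python
from h import *
o=env.observe();print(o['time_s'],o['position'],o['ft_force'])
w=env.get_image('wrist')[:,:,::-1];cv2.imwrite('pics/w4.png',w);w=w.astype(float)
print(np.c_[np.arange(216,229),w[216:229,255:260].mean(1).round()].astype(int).tolist())
```

```text
5.975 [0.45940789 0.1302594  0.14992871] [1.58056098 4.57123042 4.91547734]
[[216, 21, 19, 18], [217, 21, 19, 18], [218, 21, 19, 18], [219, 21, 19, 18], [220, 21, 19, 19], [221, 18, 17, 63], [222, 12, 13, 112], [223, 12, 13, 116], [224, 36, 39, 134], [225, 84, 88, 140], [226, 113, 116, 114], [227, 112, 116, 113], [228, 112, 116, 113]]
```

The sliver has gone while the full 4 mm of red is still visible, so the leg is at its mark. Now I turn clockwise.

Call:
{"fn": "jog_arm", "kwargs": {
  "hand": [0.01, 0.01, 0.01, 0.01, 0.01],
  "travel": [
    [0, 0, 0],
    [0, 0, 0],
    [0, 0, 0],
    [0, 0, 0],
    [0, 0, 0]
  ],
  "yaw": [-0.12, -0.14, -0.14, -0.14, -0.12]
}}

```text
time_s: 6.65
position: [0.459, 0.1302, 0.1499]
tool_rot: [[-0.601, 0.799, -0.001], [0.799, 0.601, -0.0], [0.0, -0.001, -1.0]]
ft_force: [-1.2, 4.3, 5.4]
grip_width: 0.0211
gripper_force: 60.3
```

Call:
{"fn": "jog_arm", "kwargs": {
  "hand": [0.01, 0.01, 0.01, 0.01, 0.01],
  "travel": [
    [0, 0, 0],
    [0, 0, 0],
    [0, 0, 0],
    [0, 0, 0],
    [0, 0, 0]
  ],
  "yaw": [-0.08, -0.08, -0.08, -0.08, -0.08]
}}

```text
time_s: 7.28
position: [0.4588, 0.1302, 0.1499]
tool_rot: [[-0.244, 0.97, -0.001], [0.97, 0.244, -0.0], [-0.0, -0.001, -1.0]]
ft_force: [-1.0, 4.5, 5.7]
grip_width: 0.0206
gripper_force: 61.1
```

Run:
```python
from h import *
o=env.observe();print(o['time_s'],o['position'],o['ft_force'],o['wrist_torque'],np.degrees(np.arctan2(o['tool_rot'][1,1],o['tool_rot'][0,1])))
w=env.get_image('wrist')[:,:,::-1];cv2.imwrite('pics/w5.png',w)
cv2.imwrite('pics/c5.png',cv2.resize(w[130:330,140:380],(720,600),interpolation=2));w=w.astype(float)
print(np.c_[np.arange(216,229),w[216:229,255:260].mean(1).round()].astype(int).tolist())
```

```text
7.275 [0.45881141 0.13021257 0.14987388] [-1.04732611  4.5490751   5.65384154] [0.62303795 0.20970608 0.09895588] 14.148706779194466
[[216, 20, 17, 17], [217, 20, 18, 17], [218, 20, 18, 17], [219, 19, 17, 17], [220, 19, 18, 17], [221, 18, 17, 91], [222, 16, 18, 164], [223, 16, 18, 174], [224, 31, 34, 175], [225, 111, 116, 175], [226, 166, 171, 168], [227, 166, 172, 169], [228, 166, 172, 169]]
```

View pics/c5.png

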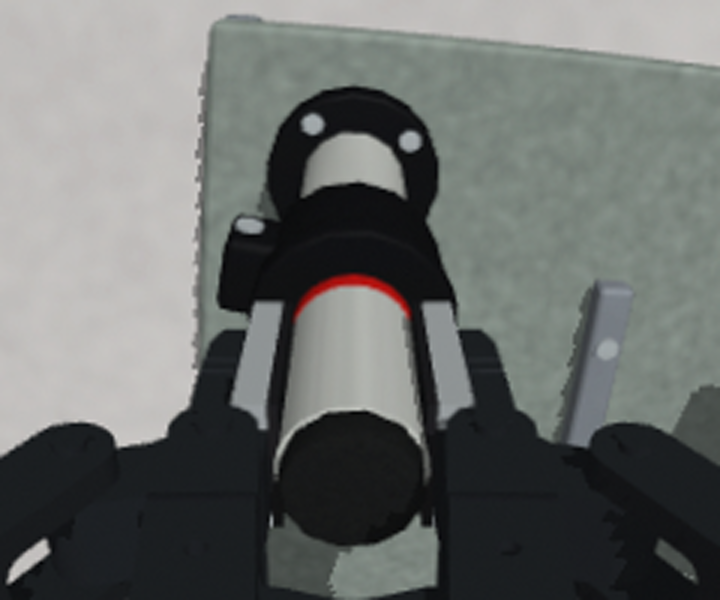

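The ring is still flush with the cam ring (crop (350,285)), and the wrist torque of 0.1 N m shows the finger is pushing the lever. I continue until the stop is felt.

Call:
{"fn": "jog_arm", "kwargs": {
  "hand": [0.01, 0.01, 0.01, 0.01, 0.01],
  "travel": [
    [0, 0, 0],
    [0, 0, 0],
    [0, 0, 0],
    [0, 0, 0],
    [0, 0, 0]
  ],
  "yaw": [-0.07, -0.07, -0.07, -0.07, -0.07]
}}

```text
time_s: 7.95
position: [0.4607, 0.1328, 0.1502]
tool_rot: [[0.102, 0.995, 0.004], [0.995, -0.102, 0.006], [0.006, 0.003, -1.0]]
ft_force: [12.9, 25.3, 1.0]
grip_width: 0.0207
gripper_force: 71.7
```

```bash
cat > st.py <<'E'
from h import *
o=env.observe();print(o['time_s'],o['position'],o['ft_force'],o['wrist_torque'],np.degrees(np.arctan2(o['tool_rot'][1,1],o['tool_rot'][0,1])))
E
python3 st.py
python3 - <<'E'
from h import *
# fin direction from top and scene orange pixels
for n in('top','scene'):
    im=np.ascontiguousarray(env.get_image(n)[:,:,::-1]);cv2.imwrite(f'pics/{n}6.png',im)
    m=cv2.inRange(cv2.cvtColor(im,cv2.COLOR_BGR2HSV),(3,130,70),(20,255,255))
    u,v=map(int,proj(n,(.459,.130,.14)));s=m[v-22:v+22,u-22:u+22];ys,xs=np.where(s)
    print(n,len(xs),xs.mean()+u-22 if len(xs) else 0,ys.mean()+v-22 if len(xs) else 0)
    for a in(0,-30,-45,-50):print(a,proj(n,(.459+.033*np.cos(np.radians(a)),.130+.033*np.sin(np.radians(a)),.14)))
E
```

```text
7.95 [0.46073357 0.13278951 0.15018037] [12.91181467 25.33429419  1.03748346] [ 3.92285846 -0.8474897   0.68766077] -5.858361485660945
top 0 0 0
0 (np.float64(223.04806373433786), np.float64(193.9789334097022))
-30 (np.float64(227.5048814610103), np.float64(195.2362864146238))
-45 (np.float64(229.3290815985842), np.float64(196.67725603066495))
-50 (np.float64(229.8443189800366), np.float64(197.2575159265935))
scene 78 289.62820512820514 205.62820512820514
0 (np.float64(293.86041983126853), np.float64(207.61951641851695))
-30 (np.float64(289.7180628834175), np.float64(205.33473092314824))
-45 (np.float64(288.43213432335125), np.float64(203.83437116375637))
-50 (np.float64(288.14451155727824), np.float64(203.3065617323918))
```

Force has jumped, so this is either the stop or a jam. I'll look and compare the lever with the three locked ones.

Run:
```python
from h import *
r=lambda i,k:cv2.resize(i,None,fx=k,fy=k,interpolation=2)
s=cv2.imread('pics/scene6.png')[170:275,175:325];t=cv2.imread('pics/top0.png')[135:215,205:315]
a=r(s,4);b=cv2.resize(t,(600,160*0+436))
# stack scene + initial top, side by side limited to 800x600
a=cv2.resize(s,(800,560))[:, :];cv2.imwrite('pics/c6.png',a)
im=cv2.imread('pics/top0.png');m=cv2.inRange(cv2.cvtColor(im,cv2.COLOR_BGR2HSV),(3,110,80),(20,255,255))
n,l,st,c=cv2.connectedComponentsWithStats(m[140:215,205:315])
for i in range(1,n):
    if st[i,4]<6:continue
    ys,xs=np.where(l==i);P=np.array([onz('top',x+205,y+140,.145)[:2] for x,y in zip(xs,ys)])
    w,v=np.linalg.eigh(np.cov(P.T));print(c[i]+[205,140],st[i,4],P.mean(0),np.degrees(np.arctan2(v[1,1],v[0,1])))
```

```text
[297.21052632 142.94736842] 19 [ 0.68786338 -0.1419102 ] 123.63405865769053
[222.05263158 152.26315789] 19 [0.6479609 0.1375315] 140.2428230680948
[305. 187.] 21 [ 0.52173675 -0.17083207] 122.83800822811635
[222.26315789 193.73684211] 19 [0.49212818 0.13252463] 177.72689662901607
```

View pics/c6.png

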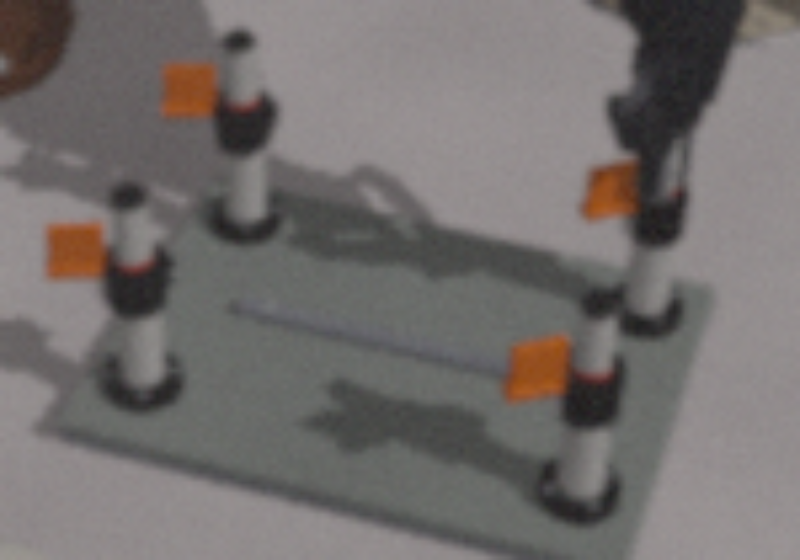

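Run:
```python
from h import *
F=onz('scene',287.5,225.8,.177);print('front leg',F, 'tip ours',onz('scene',301.5,177.8,.237))
L=onz('scene',175+129/5.333,170+188/5.333,.177);B=onz('scene',175+239/5.333,170+36/5.333,.177);print(L,B)
O=np.array([.4585,.1315])
for nm,C in(('ours',O),('front',F[:2]),('L',L[:2]),('B',B[:2])):
  for a in(-20,-30,-36,-42,-48,-54):
    e=np.array([np.cos(np.radians(a)),np.sin(np.radians(a))])
    print(nm,a,*[np.round((np.array(proj('scene',(*(C+.05*e),z)))-[175,170])*5.333) for z in(.127,.155)])
```

```text
front leg [0.62367934 0.16145171 0.177     ] tip ours [0.45712269 0.13217859 0.237     ]
[ 0.66834692 -0.11582937  0.177     ] [ 0.50406832 -0.1418735   0.177     ]
ours -20 [600. 222.] [603. 186.]
ours -30 [590. 214.] [594. 178.]
ours -36 [586. 209.] [589. 174.]
ours -42 [582. 204.] [585. 169.]
ours -48 [579. 199.] [582. 164.]
ours -54 [577. 194.] [580. 158.]
front -20 [530. 406.] [533. 369.]
front -30 [520. 397.] [523. 360.]
front -36 [515. 391.] [518. 354.]
front -42 [511. 385.] [513. 348.]
front -48 [508. 378.] [510. 341.]
front -54 [505. 372.] [508. 335.]
L -20 [ 64. 291.] [ 60. 254.]
L -30 [ 57. 283.] [ 53. 246.]
L -36 [ 53. 277.] [ 49. 241.]
L -42 [ 51. 272.] [ 47. 235.]
L -48 [ 50. 266.] [ 45. 230.]
L -54 [ 49. 261.] [ 45. 224.]
B -20 [180. 129.] [178.  94.]
B -30 [173. 123.] [171.  87.]
B -36 [170. 118.] [167.  83.]
B -42 [167. 114.] [165.  79.]
B -48 [165. 109.] [163.  74.]
B -54 [165. 104.] [162.  69.]
```

Run:
```python
from h import *
im=cv2.imread('pics/scene6.png');hsv=cv2.cvtColor(im,cv2.COLOR_BGR2HSV)
m=cv2.inRange(hsv,(3,130,70),(22,255,255))
# float "orangeness" moments
n,l,st,c=cv2.connectedComponentsWithStats(m)
obs=[]
for i in range(1,n):
    if st[i,4]>40 and 180<c[i][0]<310 and 170<c[i][1]<260:
        ys,xs=np.where(l==i)
        g=[(x,ys[xs==x].max()) for x in np.unique(xs)][2:-2];gt=[(x,ys[xs==x].min()) for x in np.unique(xs)][2:-2]
        print(c[i],st[i],'slope bottom %.3f top %.3f'%(np.polyfit(*zip(*g),1)[0],np.polyfit(*zip(*gt),1)[0]))
for nm,C in(('ours',(.459,.131)),('front',(.624,.161)),('L',(.668,-.116)),('B',(.504,-.142))):
  C=np.array(C)
  for a in(-30,-36,-42,-48):
    e=np.array([np.cos(np.radians(a)),np.sin(np.radians(a))])
    q=[np.array(proj('scene',(*(C+r*e),.141))) for r in(.0,.02,.05,.033)]
    d=q[2]-q[1];print(nm,a,'slope %.3f'%(d[1]/d[0]),'cent',q[3].round(1))
```

```text
[210.2173913  186.58695652] [206 182  10  10  92] slope bottom -0.000 top 0.000
[289.62820513 205.62820513] [285 201  10  10  78] slope bottom -0.143 top -0.257
[188.98979592 216.6122449 ] [184 212  11  10  98] slope bottom -0.000 top -0.000
[275.78151261 238.76470588] [270 233  12  12 119] slope bottom -0.190 top -0.226
ours -30 slope -0.398 cent [290.  205.2]
ours -36 slope -0.303 cent [289.4 204.6]
ours -42 slope -0.220 cent [288.9 204. ]
ours -48 slope -0.145 cent [288.6 203.4]
front -30 slope -0.438 cent [277.3 238.9]
front -36 slope -0.336 cent [276.7 238.1]
front -42 slope -0.245 cent [276.2 237.4]
front -48 slope -0.163 cent [275.8 236.6]
L -30 slope -0.364 cent [190.3 217.6]
L -36 slope -0.286 cent [189.9 217. ]
L -42 slope -0.213 cent [189.6 216.3]
L -48 slope -0.144 cent [189.4 215.7]
B -30 slope -0.336 cent [211.6 188.2]
B -36 slope -0.262 cent [211.2 187.7]
B -42 slope -0.193 cent [210.9 187.1]
B -48 slope -0.129 cent [210.7 186.5]
```

The lever's edge slopes match the locked front leg (both near −44°). A steady 28 N against a 4 N lever means it is against its stop. I'll back off slightly to relieve the load and check the ring.

Call:
{"fn": "jog_arm", "kwargs": {
  "hand": [0.01, 0.01, 0.01, 0.01, 0.01],
  "travel": [
    [0, 0, 0],
    [0, 0, 0],
    [0, 0, 0],
    [0, 0, 0],
    [0, 0, 0]
  ],
  "yaw": [0.04, 0.04, 0, 0, 0]
}}

```text
time_s: 8.68
position: [0.4602, 0.1322, 0.1501]
tool_rot: [[0.02, 1.0, 0.002], [1.0, -0.02, 0.004], [0.004, 0.002, -1.0]]
ft_force: [7.3, 18.9, 2.8]
grip_width: 0.0207
gripper_force: 67.3
```

```bash
cat >> st.py <<'E'
w=env.get_image('wrist')[:,:,::-1].astype(float);print(np.c_[np.arange(214,231),w[214:231,255:260].mean(1).round()].astype(int).tolist())
E
python3 st.py
```

```text
8.675 [0.46017964 0.13223078 0.15008321] [ 7.26192034 18.94583794  2.81154364] [ 2.89467591 -0.40802327  0.5442759 ] -1.138328487858469
[[214, 21, 18, 17], [215, 21, 18, 17], [216, 21, 18, 17], [217, 21, 18, 17], [218, 21, 18, 17], [219, 21, 18, 17], [220, 21, 18, 17], [221, 20, 18, 17], [222, 20, 18, 17], [223, 20, 19, 17], [224, 25, 24, 28], [225, 33, 34, 117], [226, 27, 29, 179], [227, 17, 20, 182], [228, 37, 42, 184], [229, 126, 132, 183], [230, 175, 181, 180]]
```

Side load falls about 2 N per degree, so the finger met the stop near +7°. That fits a lever at about −46°, fully closed. I'll relax nearly to that angle, keeping a light push.

Call:
{"fn": "jog_arm", "kwargs": {
  "hand": [0.01, 0.01, 0.01, 0.01, 0.01],
  "travel": [
    [0, 0, 0],
    [0, 0, 0],
    [0, 0, 0],
    [0, 0, 0],
    [0, 0, 0]
  ],
  "yaw": [0.04, 0.03, 0, 0, 0]
}}

```text
time_s: 9.35
position: [0.4597, 0.1317, 0.15]
tool_rot: [[-0.05, 0.999, 0.001], [0.999, 0.05, 0.003], [0.003, 0.001, -1.0]]
ft_force: [5.6, 15.5, 5.2]
grip_width: 0.0208
gripper_force: 64.5
```

```bash
python3 st.py
```

```text
9.35 [0.45973857 0.13170554 0.1500088 ] [ 5.5852554  15.53761655  5.18116066] [ 2.33174608 -0.18059641  0.42134548] 2.8605165886542396
[[214, 21, 18, 17], [215, 20, 17, 17], [216, 21, 18, 17], [217, 21, 18, 17], [218, 21, 18, 17], [219, 21, 18, 17], [220, 20, 18, 17], [221, 20, 18, 17], [222, 20, 18, 17], [223, 27, 26, 35], [224, 33, 34, 121], [225, 19, 22, 180], [226, 16, 20, 181], [227, 62, 67, 182], [228, 140, 146, 181], [229, 176, 182, 178], [230, 177, 182, 179]]
```

```bash
python3 -c "
from rig import env
print(env.close_job())"
```

```text
the job is handed in; nothing more can be done
None
```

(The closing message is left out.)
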